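Weigh the flower-craft caddy on the spring balance

TASK

Weigh the plywood craft caddy: carry it upright by its handle to the spring balance and hang it from the hook by the steel eye on the handle. Lower it slowly until the spring carries all of its weight and only then let go, so gently that the hook hardly stirs: it must never drop or spring at more than 8 cm/s, be forced, or be pulled past the end of its scale. Leave the caddy hanging free, level and still for the weight to be read, without knocking the balance or disturbing the loose jar, the glue bottle, the picture frame and the phone.

Things in the scene. Friction and masses are not known exactly. Their poses are not given: they have to be found in the camera images.
- caddy_handle (a point): middle of the caddy's handle, 125 mm above its underside: a straight wooden bar 180 mm long (this frame's x), 16 mm wide (y), 20 mm tall (z), between two end boards 6 mm thick (36 mm wide, tops 15 mm above the bar's middle). The same both ways round. Held some 65 mm from its middle it leaves the balance room above the eye.
- caddy_eye (a point): centre of the wire at the top of the steel screw eye on the middle of the handle, 50.5 mm above caddy_handle. The eye is an upright closed ring of 5 mm wire, its clear hole 30 mm across and open along this frame's y axis (the ring stands in the plane of the bar); it begins on the bar's top face.
- hook_seat (a point): where the centre of the eye's wire comes to rest in the hook; moves with the hook, z up. The hook is a J of 5 mm wire in this frame's y-z plane, open to -y, small enough to pass into the eye: lowest wire centre at z -5 mm, throat 13 mm wide, tip at y -12, z +10 mm (top +12.5), back at y +9 up to z +14, sloping from there to the stem at y 0, z +29 and up.
- balance: the spring balance with its hook, fixed; origin at the unloaded hook's seat, 280 to 320 mm above the table, axes as hook_seat. Its round body, 30 mm across, begins 66 mm above the origin and is 160 mm tall; on top a clamp rod (245 mm above the origin) runs 160 mm to +x to the column.
- hook (a joint): how far the sprung hook is drawn down (m): 0 unloaded, scale ends at 0.085, stop at 0.092. The spring gives 65 N/m and begins to move at about 0.1 N; it is lightly damped and bounces for some seconds if the load is let go all at once.
- stand: grey base plate, 12 mm thick, and 12 mm steel column 612 mm tall, fixed to the table. Origin on the table under the hook, axes as hook_seat; the plate spans x -65 to +185 mm, y -75 to +75 mm; the column stands at x +160 mm.
- caddy: the loose open plywood tray, 190 (x, along the handle) x 110 x 55 mm, with two lidded jars packed in it (tops 73 mm above its underside). Origin at the middle of its underside, z up. Its mass is not known before weighing (under 0.5 kg); it balances about its middle.
- frame: bystander: dark wooden picture frame lying face down, 160 x 210 x 18 mm, origin under its centre.
- phone: bystander: black phone lying flat, 150 x 72 x 8 mm, origin under its centre.
- jar_mid (a point): bystander: green glass jar with steel lid, 68 mm across, 84 mm tall; its middle, half-way up.
- glue_mid (a point): bystander: white glue bottle with a nozzle, 52 mm across, 131 mm tall; its middle, half-way up.
Things that resemble listed ones, but are neither listed nor needed, are in the scene too. Several things have the shape of the caddy; the one meant has the colours described above.

How it is judged:
By the outcome, as a careful person would: the job done as asked, in the order asked, and still so for the second after the job is handed in, with the robot touching nothing.
It also fails if it takes over 59 s, if anything falls off the work surface, if the arm or the gripper's body presses on something with over 40 N, if the wrist force passes 120 N, or if a joint passes its speed limit or range.

ROBOT

A 6-joint arm with a two-finger parallel gripper is mounted at the origin on the work surface. World frame = base frame: x ahead of the robot, y to its left, z up, the work surface at z = 0. Lengths are in m, angles in rad, forces in N, time in s.
With the tool pointing down it reaches from about 0.3 to 0.875 m from the base axis. Payload 6.4 kg.
Tool frame: the origin (TCP) lies between the finger pads; the fingertips stand ctrl.tip_extent ahead of it and the grasp point (between the pads) is the TCP (ctrl.tip_extent is the distance from the TCP to the fingertips, in m); z points along the fingers, y is the line along which they close (so a half turn about z gives the same grasp; the last joint's range is limited). The gripper opens to 85 mm and grips with 20 to 120 N. Pads are 22 mm wide; open, the fingers measure 114 mm over their backs; the gripper's body (76 mm by 85 mm) begins 54 mm behind the grasp point. The pads swing forward as they close: fully open they stand 13 mm farther back than shut.
Start: joints at [-1.339, 0.181, 1.607, -0, 1.354, -0.206], TCP at [0.244, -0.521, 0.213] pointing down, gripper open.
Joint ranges: [-2.99, 2.99], [-0.89, 2.07], [0.3, 2.58], [-1.14, 4.28], [0, 2.63], [-3.12, 3.12]. Speed limits (rad/s): [2.57, 2.57, 3.01, 3.14, 3.14, 3.14].

INTERFACE

Orientations are given as a unit quaternion [w, x, y, z].
In Python, from bench import ctrl gives the robot as it stands.
- The arm moves only by the tool send_rows, never from a script. Its arguments are lists of equal length, an entry for each row: "dr": the turn, a rotation vector about the tool's x, y, z in units of 6 degrees (1.0 is 6 degrees), a list of three; "xyz": the shift along the tool's x, y, z in cm, a list of three; "jaw": the opening in per cent of the stroke, from 0 (shut) to 100 (fully open). In form: {"dr": [[wx, wy, wz], ...], "xyz": [[dx, dy, dz], ...], "jaw": [jaw, ...]}. A call has exactly 8 rows; each row is the pose to reach, as a shift and turn from the pose commanded when the call began, along the tool's axes at that moment; what a row does not reach only later rows make up. A row lasts 1/8 s, in which the tool goes at most 62.5 mm and 10.7 degrees, less where a joint would pass 70% of its speed; a pose out of reach is approached as far as the arm can. A call with a gripper value outside its range is refused whole. The fingers move at their own pace and stop on an object; the grip force is fixed at half the most. Time passes only in rows, so rows that repeat a pose let the fingers close, or fill a call up. It gives the time, the measured TCP pose, the force, the opening and the grip force at its end, in the units of the state.
- ctrl.get_obs(): the state, without advancing time (a new reading comes with each control period).
- ctrl.camera(name): name is "scene" or "top"; returns the picture (480x640x3 uint8, red, green, blue); there is no depth.
- ctrl.calibration(name): a dict with "camera_matrix" (3x3 intrinsics, pixels), "world_from_camera" (4x4, takes a point from camera to world coordinates). Camera axes: x right, y up, looking along -z (the intrinsics and any distortion apply to the point x, -y, -z); pixel columns grow to the right and rows downward; lengths in m; the calibration is good to about 2 mm. A picture is of the moment at which its call begins. calibration takes no time and is no camera call.
- ctrl.hand_in(): hands the job in; it is judged then, once.
The state is a dict: "time_s": time; "q": joint angles; "dq": joint speeds; "joint_efforts": joint torques, N m; "eef_pos": TCP position; "eef_rot": TCP orientation; "wrist_force": force on the tool from outside, world axes, zero at the start; "torque": the same for the moment, N m; "opening": opening from 0.0 (shut) to 1.0 (fully open); "grasp_force": force on a finger pad.
Only numpy, scipy, OpenCV 4.12 (cv2) and the standard library are available. Lean on these libraries where they do the work, as an engineer would, in place of code of your own. Each camera call takes 0.05 s, during which the arm holds its last target. There are 200 camera calls.

## Working session

There is one attempt and no reset: what is moved stays moved. The work goes in short steps, Python scripts to look and compute and a tool call to move; the robot and the scene stay as the last step left them, time stands still between calls to the robot, and variables do not carry over. Pictures are saved under pics/ and viewed, at most 10 in all, crops included, and the job is handed in when it is done.

Besides the shell and the picture viewer there is one more tool, called after "Emit:" by a JSON object that holds its "name" and its "arguments". send_rows: Moves the arm, as the interface text tells. Its arguments: {"type":"object","properties":{"dr":{"type":"array","items":{"type":"array","items":{"type":"number"}}},"xyz":{"type":"array","items":{"type":"array","items":{"type":"number"}}},"jaw":{"type":"array","items":{"type":"number"}}},"required":["dr","xyz","jaw"]}

```bash
mkdir -p pics; ls; cat > h.py <<'E'
import numpy as np, cv2
from bench import ctrl
def shot(n,f=None):
    im=ctrl.camera(n); 
    if f: cv2.imwrite('pics/'+f,im[:,:,::-1])
    return im
def cal(n):
    c=ctrl.calibration(n); return np.array(c['camera_matrix']),np.array(c['world_from_camera']),c
def ray(n,u,v):
    K,T,_=cal(n); d=np.linalg.inv(K)@[u,v,1]; d=T[:3,:3]@(d*[1,-1,-1]); return T[:3,3],d/np.linalg.norm(d)
def onz(n,u,v,z):
    o,d=ray(n,u,v); return o+d*(z-o[2])/d[2]
def proj(n,p):
    K,T,_=cal(n); q=T[:3,:3].T@(np.array(p)-T[:3,3]); q=K@(q*[1,-1,-1]); return q[:2]/q[2]
def tri(a,b):
    o1,d1=ray('scene',*a); o2,d2=ray('top',*b)
    s=np.linalg.lstsq(np.c_[d1,-d2],o2-o1,rcond=None)[0]; p,q=o1+s[0]*d1,o2+s[1]*d2
    return (p+q)/2,np.linalg.norm(p-q)
E
python3 - <<'E'
from h import *
shot('scene','s0.png');shot('top','t0.png')
np.set_printoptions(precision=4,suppress=True)
for n in('scene','top'): print(cal(n)[2])
print(ctrl.get_obs(),ctrl.tip_extent)
E
```

```text
pics
{'camera_matrix': array([[564.2373,   0.    , 321.5143],
       [  0.    , 564.2373, 245.9695],
       [  0.    ,   0.    ,   1.    ]]), 'world_from_camera': array([[ 0.0707, -0.8067,  0.5867,  1.4217],
       [ 0.9975,  0.0579, -0.0405, -0.0954],
       [-0.0013,  0.5881,  0.8088,  1.4079],
       [ 0.    ,  0.    ,  0.    ,  1.    ]])}
{'camera_matrix': array([[458.5091,   0.    , 320.8507],
       [  0.    , 458.5091, 236.986 ],
       [  0.    ,   0.    ,   1.    ]]), 'world_from_camera': array([[ 0.0036,  0.9975, -0.071 ,  0.4441],
       [-1.    ,  0.0035, -0.0013, -0.06  ],
       [-0.0011,  0.071 ,  0.9975,  1.5461],
       [ 0.    ,  0.    ,  0.    ,  1.    ]])}
{'time_s': 0.1, 'q': array([-1.3393,  0.1815,  1.6079,  0.    ,  1.3538, -0.2063]), 'dq': array([ 0.0008, -0.0033, -0.0024,  0.0008,  0.0006, -0.0012]), 'joint_efforts': array([  0.0002, -44.5879, -35.2241,  -0.0003,   0.0041,  -0.    ]), 'eef_pos': array([ 0.2437, -0.5203,  0.2123]), 'eef_rot': array([-0.0008,  0.9761,  0.2171,  0.    ]), 'wrist_force': array([0.0522, 0.276 , 1.3528]), 'torque': array([-0.0079,  0.0219,  0.004 ]), 'grasp_force': 0.0, 'opening': 1.0006782864993342} 0.019
```

View pics/s0.png

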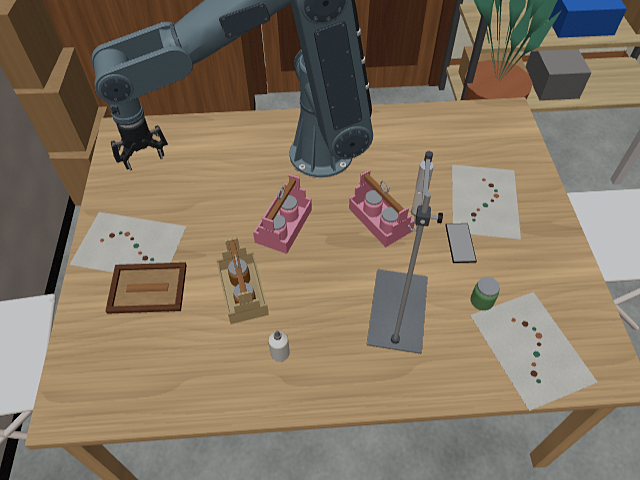

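View pics/t0.png

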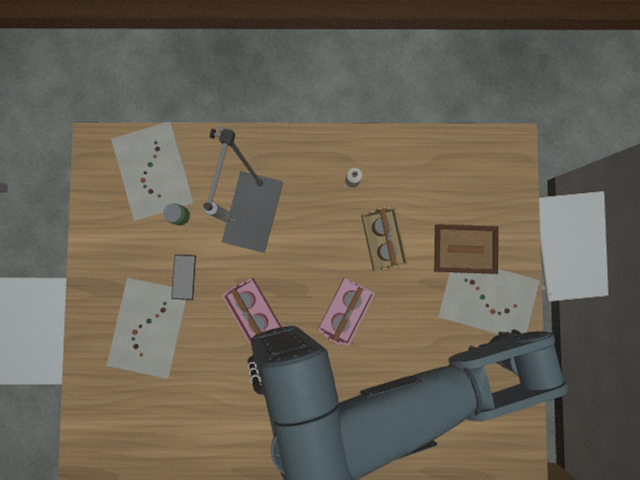

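The plywood caddy is at scene (243,280) and top (384,239); the stand plate is at scene (398,310) and top (252,212), with the balance at scene (422,190). The pink caddies are decoys. Next I'll zoom in.

```bash
python3 - <<'E'
from h import *
s=cv2.imread('pics/s0.png');t=cv2.imread('pics/t0.png')
c=lambda im,x,y,w,h,k:cv2.resize(im[y:y+h,x:x+w],(w*k,h*k),interpolation=cv2.INTER_CUBIC)
A=np.hstack([c(s,205,230,80,100,4),c(t,350,195,80,100,4)])
cv2.imwrite('pics/c1.png',A)
B=np.hstack([c(s,350,140,100,145,4),c(t,195,120,100,145,4)])
cv2.imwrite('pics/c2.png',B)
E
```

```text
(no output)
```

View pics/c1.png

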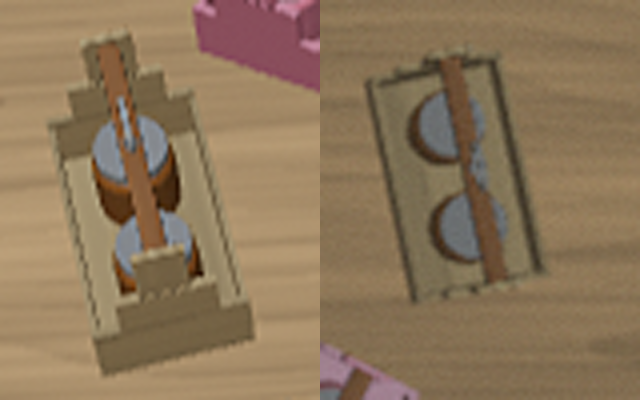

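View pics/c2.png

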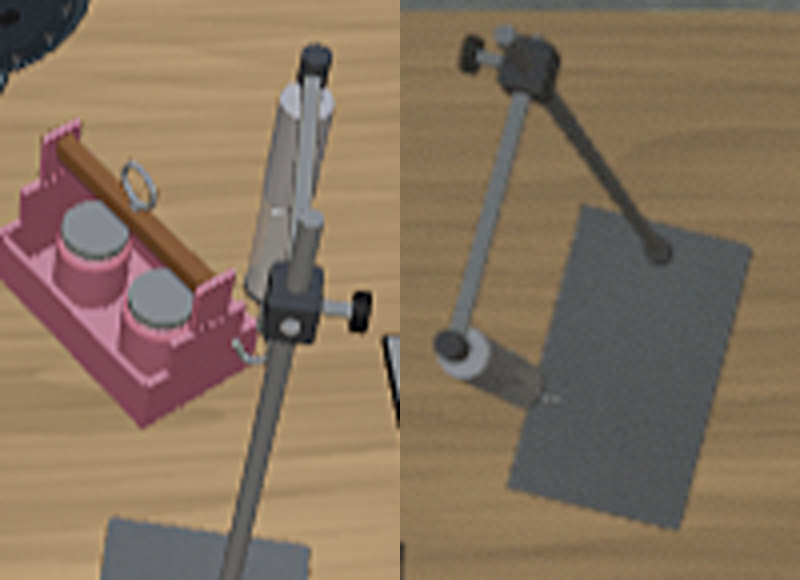

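Both crops are clear. The plywood caddy's bar runs from scene (232,241) to (242,292), with the eye at about (236,260). The hook's tip is at about scene (409,226) and top (235,220), opening toward world −y, and the plate corners are visible. Now to compute the poses.

```bash
python3 - <<'E'
from h import *
np.set_printoptions(precision=4,suppress=True)
s=cv2.imread('pics/s0.png');t=cv2.imread('pics/t0.png')
print('handle')
E=[]
for n,a,b in(('scene',(242.5,292),(232.5,240.75)),('top',(383,209.3),(393.75,265.3))):
    A,B=onz(n,*a,.135),onz(n,*b,.135);E.append((A,B))
    print(n,A[:2],B[:2],(A+B)[:2]/2,np.linalg.norm(A-B),np.degrees(np.arctan2(*(A-B)[1::-1])))
loc=np.array([[185,75],[185,-75],[-65,-75],[-65,75]])/1000
def fit(P):
    m=P.mean(0);l=loc.mean(0);U,_,V=np.linalg.svd((loc-l).T@(P-m));R=(U@V).T
    return m-R@l,np.degrees(np.arctan2(R[1,0],R[0,0])),np.abs((R@(loc-l).T).T+m-P).max()
for n,im,seed in(('scene',s,(390,300)),('top',t,(255,225))):
    m=(cv2.absdiff(im,np.full_like(im,np.median(im[seed[1]-4:seed[1]+4,seed[0]-4:seed[0]+4].reshape(-1,3),0).astype(np.uint8))).max(2)<28).astype(np.uint8)
    m=cv2.morphologyEx(cv2.morphologyEx(m,cv2.MORPH_OPEN,np.ones((3,3))),cv2.MORPH_CLOSE,np.ones((15,15)))
    _,lab=cv2.connectedComponents(m);m=(lab==lab[seed[1],seed[0]]).astype(np.uint8)
    c=cv2.findContours(m,0,2)[0][0];h=cv2.convexHull(c);q=cv2.approxPolyDP(h,8,True)[:,0]
    print(n,q.tolist())
    if len(q)==4:
        P=np.array([onz(n,*x,.012)[:2] for x in q]);
        best=min((fit(np.roll(P[::d],k,0)) for d in(1,-1) for k in range(4)),key=lambda f:(round(f[2],3)>.02,abs(f[1]+15)))
        print(best)
man=[(240.5,171.2),(282.5,181.2),(264.5,252),(222,242)]
P=np.array([onz('top',*x,.012)[:2] for x in man]);o,y,e=fit(P);print('man',o,y,e)
R=np.array([[np.cos(np.radians(y)),-np.sin(np.radians(y))],[np.sin(np.radians(y)),np.cos(np.radians(y))]])
for z in(.28,.3,.32):
  T=lambda p:np.r_[o+R@p[:2],z+p[2]]
  for nm,p in(('tip',[0,-.012,.0125]),('bottom',[0,0,-.0075]),('bodybot',[0,0,.066]),('bodytop',[0,0,.226]),('rod0',[0,0,.245]),('rod1',[.16,0,.245])):
    p=np.array(p);print(z,nm,proj('scene',T(p)),proj('top',T(p)))
for nm,n,u,v,zz in(('glue','scene',279,345,.065),('jar','scene',485,293,.042),('jar','top',176,214,.084)):print(nm,onz(n,u,v,zz))
E
```

```text
handle
scene [ 0.6329 -0.2498] [ 0.4623 -0.2798] [ 0.5476 -0.2648] 0.17322130776552366 9.959588876081291
top [ 0.6312 -0.2504] [ 0.4582 -0.2823] [ 0.5447 -0.2664] 0.1759908652310796 10.464040505239687
scene [[421, 226], [421, 352], [367, 344], [377, 270]]
(array([0.5374, 0.183 ]), np.float64(-4.09334297670745), np.float64(0.12385677187718847))
top [[240, 172], [282, 182], [264, 251], [223, 242], [203, 207]]
man [0.5806 0.1868] -13.480555402164578 0.0024175474068202085
0.28 tip [406.3398 229.7499] [235.945  220.5748]
0.28 bottom [410.1489 235.2108] [233.1145 220.3279]
0.28 bodybot [413.9722 216.8579] [227.7558 217.334 ]
0.28 bodytop [423.5684 170.7939] [213.4968 209.3675]
0.28 rod0 [424.8433 164.6742] [211.5096 208.2573]
0.28 rod1 [420.2254 221.9398] [229.3627 140.1632]
0.3 tip [407.3148 224.7939] [234.5714 219.7859]
0.3 bottom [411.1573 230.3703] [231.7181 219.5477]
0.3 bodybot [415.071  211.5836] [226.1831 216.4553]
0.3 bodytop [424.9113 164.3478] [211.403  208.1977]
0.3 rod0 [426.2204 158.0635] [209.3371 207.0435]
0.3 rod1 [421.6504 215.6109] [227.5629 137.6302]
0.32 tip [408.3127 219.7213] [233.1529 218.9712]
0.32 bottom [412.1891 225.4173] [230.2767 218.7425]
0.32 bodybot [416.1964 206.1813] [224.5566 215.5466]
0.32 bodytop [426.2903 157.7283] [209.2262 206.9815]
0.32 rod0 [427.6351 151.2725] [207.077  205.7807]
0.32 rod1 [423.1175 209.0948] [225.6914 134.996 ]
glue [ 0.7583 -0.1614  0.065 ]
jar [0.6274 0.4214 0.042 ]
jar [0.6205 0.4071 0.084 ]
```

```bash
cat >> h.py <<'E'
from scipy.spatial.transform import Rotation as Rn
np.set_printoptions(precision=3,suppress=True)
def go(p,yaw,q=None,pos=None):
    o=ctrl.get_obs(); w=np.array(o['eef_rot'] if q is None else q); R=Rn.from_quat(np.r_[w[1:],w[0]])
    G=Rn.from_euler('z',yaw,degrees=True)*Rn.from_euler('x',180,degrees=True)
    dr=np.degrees((R.inv()*G).as_rotvec())/6; x=R.inv().apply(np.array(p)-(o['eef_pos'] if pos is None else pos))*100
    print('dr',dr,'xyz',x,'t',o['time_s'])
E
python3 -c "
from h import *
go([.482,-.277,.20],10.2)"
```

```text
dr [-0.015 -0.001  2.48 ] xyz [ 31.898 -11.927   1.255] t 0.1
```

Emit:
{"name": "send_rows", "arguments": {"dr": [[0, 0, 0.3], [0, 0, 0.7], [0, 0, 1.1], [0, 0, 1.5], [0, 0, 1.9], [0, 0, 2.3], [0, 0, 2.48], [0, 0, 2.48]], "xyz": [[4, -1.5, 0], [9, -3.4, 0.2], [14.5, -5.4, 0.4], [20, -7.5, 0.7], [25.5, -9.5, 1], [29.5, -11, 1.2], [31.5, -11.8, 1.25], [31.9, -11.9, 1.25]], "jaw": [100, 100, 100, 100, 100, 100, 100, 100]}}

```text
time_s: 1.1
eef_pos: [0.4827, -0.2764, 0.2001]
eef_rot: [-0.0, 0.996, 0.09, -0.0]
wrist_force: [0.4, -0.5, -0.2]
opening: 1.005
grasp_force: 0.0
```

```bash
python3 - <<'E'
from h import *
s=shot('scene');t=shot('top');go([.482,-.277,.125],10.2)
o=ctrl.get_obs();print(o['eef_pos'],o['wrist_force'],proj('top',o['eef_pos']),proj('scene',o['eef_pos']))
c=lambda im,x,y,w,h,k:cv2.resize(im[y:y+h,x:x+w],(w*k,h*k),interpolation=cv2.INTER_CUBIC)
cv2.imwrite('pics/c3.png',np.hstack([c(s,190,200,100,130,4),c(t,330,180,100,130,4)])[:,:,::-1])
E
```

```text
dr [-0.002  0.005  0.01 ] xyz [ 0.009 -0.076  7.53 ] t 1.2
[ 0.482 -0.278  0.2  ] [-0.591 -0.628  0.642] [395.636 256.912] [229.957 232.166]
```

View pics/c3.png

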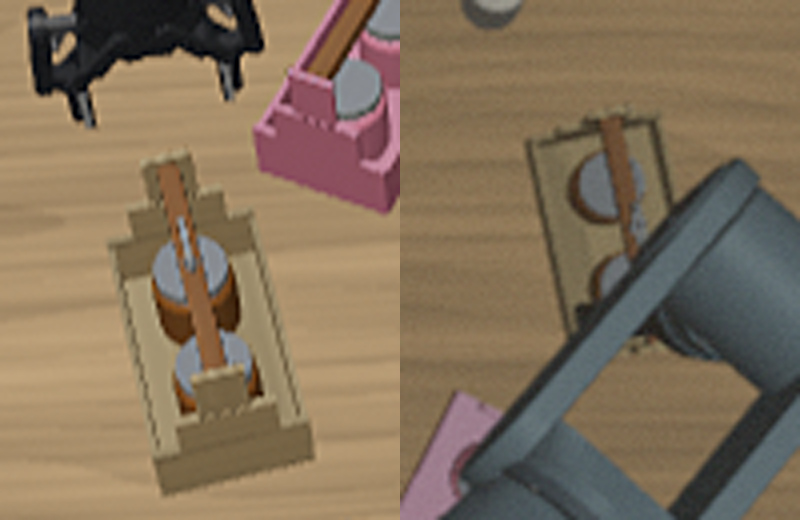

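The gripper is centred over the rear end of the bar, about (230,230) in scene, and nothing is in the way. I'll descend and then grip.

Emit:
{"name": "send_rows", "arguments": {"dr": [[0, 0, 0], [0, 0, 0], [0, 0, 0], [0, 0, 0], [0, 0, 0], [0, 0, 0], [0, 0, 0], [0, 0, 0]], "xyz": [[0, 0, 1], [0, 0, 2.5], [0, 0, 4], [0, 0, 5.5], [0, 0, 6.7], [0, 0, 7.3], [0, 0, 7.5], [0, 0, 7.5]], "jaw": [100, 100, 100, 100, 100, 90, 80, 70]}}

```text
time_s: 2.2
eef_pos: [0.4825, -0.2779, 0.1259]
eef_rot: [0.0, 0.996, 0.089, 0.0]
wrist_force: [0.1, -0.5, -0.0]
opening: 0.704
grasp_force: 0.0
```

Emit:
{"name": "send_rows", "arguments": {"dr": [[0, 0, 0], [0, 0, 0], [0, 0, 0], [0, 0, 0], [0, 0, 0], [0, 0, 0], [0, 0, 0], [0, 0, 0]], "xyz": [[0, 0, 0], [0, 0, 0], [0, 0, 0], [0, 0, 0], [0, 0, 0], [0, 0, 0], [0, 0, 0], [0, 0, 0]], "jaw": [60, 50, 42, 36, 30, 24, 18, 0]}}

```text
time_s: 3.2
eef_pos: [0.4823, -0.2777, 0.1256]
eef_rot: [-0.0, 0.996, 0.089, -0.0]
wrist_force: [0.9, -0.1, -0.4]
opening: 0.004
grasp_force: 0.0
```

Emit:
{"name": "send_rows", "arguments": {"dr": [[0, 0, 0], [0, 0, 0], [0, 0, 0], [0, 0, 0], [0, 0, 0], [0, 0, 0], [0, 0, 0], [0, 0, 0]], "xyz": [[0, 0, 0], [0, 0, 0], [0, 0, 0], [0, 0, -0.1], [0, 0, -0.4], [0, 0, -0.8], [0, 0, -1.4], [0, 0, -2]], "jaw": [0, 0, 0, 0, 0, 0, 0, 0]}}

```text
time_s: 4.2
eef_pos: [0.4824, -0.2778, 0.1462]
eef_rot: [0.0, 0.996, 0.089, 0.0]
wrist_force: [0.7, -0.5, 0.1]
opening: 0.0
grasp_force: 0.0
```

The jaw shut on nothing, so I'll look again.

```bash
python3 - <<'E'
from h import *
s=shot('scene');t=shot('top')
c=lambda im,x,y,w,h,k:cv2.resize(im[y:y+h,x:x+w],(w*k,h*k),interpolation=cv2.INTER_CUBIC)
cv2.imwrite('pics/c4.png',np.hstack([c(s,180,200,130,145,4),c(t,370,180,70,145,4)])[:,:,::-1])
E
```

```text
(no output)
```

View pics/c4.png

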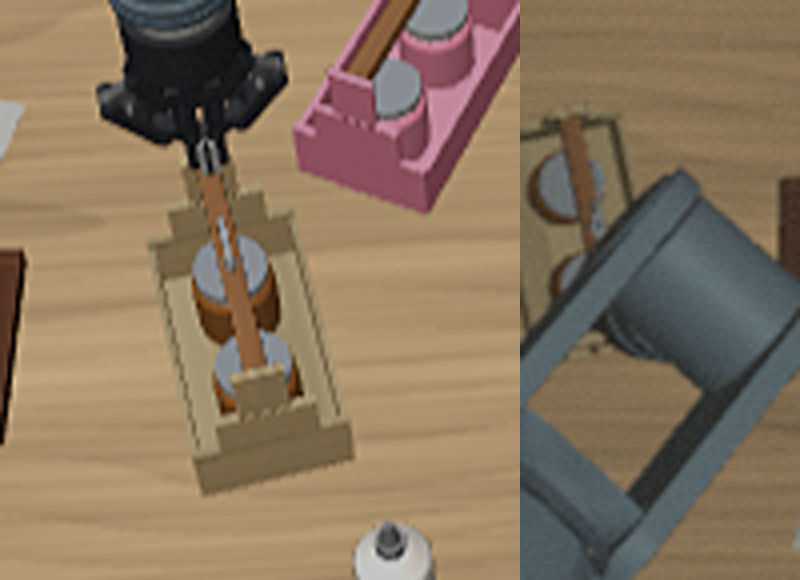

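```bash
python3 - <<'E'
from h import *
for p in([.482,-.278,.127],[.493,-.276,.127],[.482,-.278,.146],[.482,-.278,.125],[.546,-.2656,.1755],[.546,-.2656,.1375]):print(p,proj('scene',p))
print(onz('scene',232,244,.127),onz('scene',232,244,.15))
o=ctrl.get_obs();print(o['q'],o['eef_pos'],o['opening'])
print(tri((235.5,255),(391.8,234.5)),tri((236.5,266),(390,237)))
print(tri((242.5,292),(383,209.3)),tri((232.5,240.75),(393.75,265.3)))
E
```

```text
[0.482, -0.278, 0.127] [233.346 248.06 ]
[0.493, -0.276, 0.127] [233.983 251.209]
[0.482, -0.278, 0.146] [232.471 244.051]
[0.482, -0.278, 0.125] [233.437 248.478]
[0.546, -0.2656, 0.1755] [235.188 256.567]
[0.546, -0.2656, 0.1375] [236.935 264.573]
[ 0.468 -0.282  0.127] [ 0.485 -0.279  0.15 ]
[-0.736  0.209  1.715 -0.     1.216  0.657] [ 0.483 -0.278  0.147] -0.00026756282239102214
(array([ 0.549, -0.266,  0.187]), np.float64(0.005711298241340029)) (array([ 0.546, -0.27 ,  0.131]), np.float64(0.004436692307090492))
(array([ 0.632, -0.25 ,  0.133]), np.float64(0.000600524327880587)) (array([ 0.458, -0.282,  0.13 ]), np.float64(0.00261570927837079))
```

The shut fingertips appear at scene (232,244), i.e. z≈0.15 at TCP z 0.147. They seem to have closed just above the bar, and the caddy hasn't moved. I'll reopen and grip lower.

Emit:
{"name": "send_rows", "arguments": {"dr": [[0, 0, 0], [0, 0, 0], [0, 0, 0], [0, 0, 0], [0, 0, 0], [0, 0, 0], [0, 0, 0], [0, 0, 0]], "xyz": [[0, 0, -1], [0, 0, -2], [0, 0, -2], [0, 0, -2], [0, 0, -1], [0, 0, 0.5], [0, 0, 2], [0, 0, 3.3]], "jaw": [0, 40, 100, 100, 100, 100, 100, 100]}}

```text
time_s: 5.3
eef_pos: [0.4817, -0.2773, 0.1108]
eef_rot: [-0.001, 0.996, 0.089, -0.001]
wrist_force: [0.5, 0.4, -0.3]
opening: 0.995
grasp_force: 0.0
```

```bash
python3 - <<'E'
from h import *
s=shot('scene');o=ctrl.get_obs();print(o['eef_pos'],o['opening'],o['wrist_force'])
cv2.imwrite('pics/c5.png',cv2.resize(s[190:290,180:290],(770,700),interpolation=cv2.INTER_CUBIC)[:600,:,::-1])
E
```

```text
[ 0.481 -0.277  0.109] 0.9982391361053569 [-0.913  0.176 -2.308]
```

View pics/c5.png

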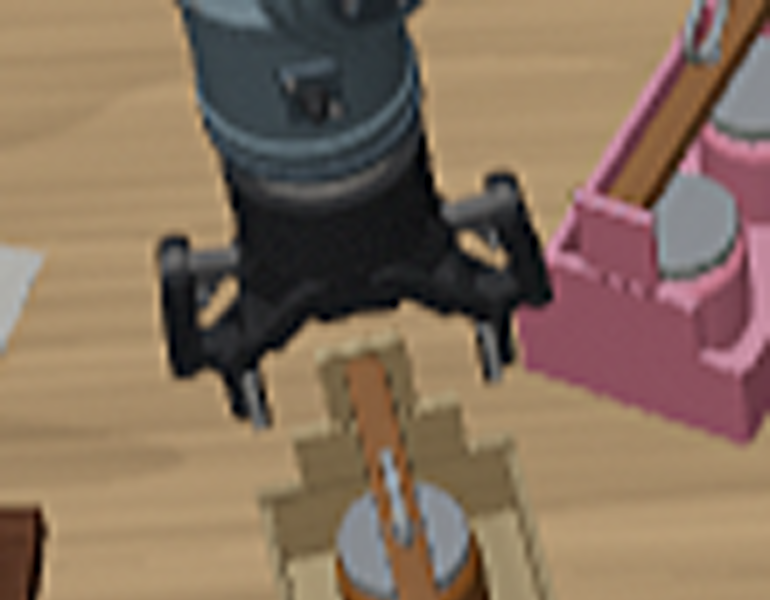

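```bash
python3 - <<'E'
from h import *
for p in([.2437,-.5203,.2123],[.2437,-.5203,.20],[0,0,0],[0,.1,0],[.1,0,0],[.52,-.277,.163],[.481,-.277,.103]):print(p,proj('scene',p),proj('top',p))
s=cv2.imread('pics/s0.png')
A=cv2.resize(s[90:190,90:200],(440,400),interpolation=cv2.INTER_CUBIC)
B=cv2.resize(s[120:190,270:360],(360,280),interpolation=cv2.INTER_CUBIC)
A=np.hstack([A,cv2.copyMakeBorder(B,0,120,0,0,0)])
cv2.imwrite('pics/c6.png',A)
E
```

```text
[0.2437, -0.5203, 0.2123] [147.691 169.458] [481.521 340.225]
[0.2437, -0.5203, 0.2] [148.743 172.392] [480.041 339.572]
[0, 0, 0] [320.525 153.377] [302.66 404.69]
[0, 0.1, 0] [348.942 151.917] [272.315 404.569]
[0.1, 0, 0] [322.573 174.276] [302.853 373.773]
[0.52, -0.277, 0.163] [231.725 251.609] [393.283 244.691]
[0.481, -0.277, 0.103] [234.788 252.707] [390.391 258.112]
```

View pics/c6.png

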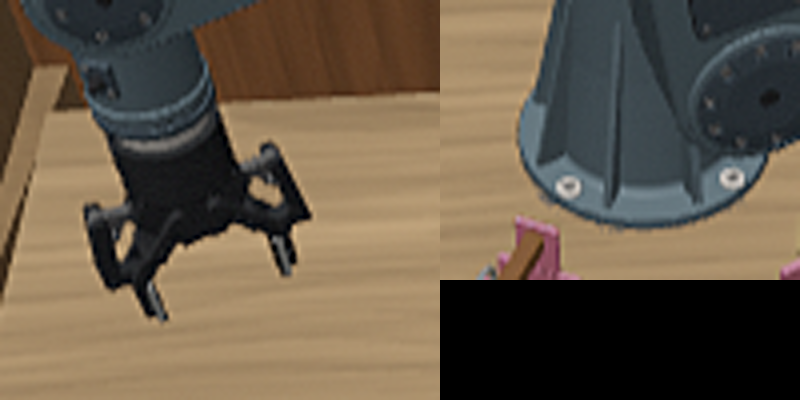

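The base disc projects where it should, but the fingertips sit about 27 mm higher than the TCP value implies: mid (233.7,247) against the predicted row 253. I'll descend a further 1.4 cm and close.

Emit:
{"name": "send_rows", "arguments": {"dr": [[0, 0, 0], [0, 0, 0], [0, 0, 0], [0, 0, 0], [0, 0, 0], [0, 0, 0], [0, 0, 0], [0, 0, 0]], "xyz": [[0, 0, 0.4], [0, 0, 0.8], [0, 0, 1.2], [0, 0, 1.4], [0, 0, 1.4], [0, 0, 1.4], [0, 0, 1.4], [0, 0, 1.4]], "jaw": [100, 100, 90, 75, 60, 48, 40, 34]}}

```text
time_s: 6.35
eef_pos: [0.4823, -0.2778, 0.0987]
eef_rot: [0.0, 0.996, 0.089, 0.0]
wrist_force: [-0.8, -0.4, -0.8]
opening: 0.341
grasp_force: 0.0
```

Emit:
{"name": "send_rows", "arguments": {"dr": [[0, 0, 0], [0, 0, 0], [0, 0, 0], [0, 0, 0], [0, 0, 0], [0, 0, 0], [0, 0, 0], [0, 0, 0]], "xyz": [[0, 0, 0], [0, 0, 0], [0, 0, 0], [0, 0, 0], [0, 0, 0], [0, 0, 0], [0, 0, 0], [0, 0, 0]], "jaw": [30, 26, 22, 18, 14, 5, 0, 0]}}

```text
time_s: 7.35
eef_pos: [0.4822, -0.2776, 0.0987]
eef_rot: [-0.0, 0.996, 0.089, -0.0]
wrist_force: [-1.1, 1.4, 3.8]
opening: 0.169
grasp_force: 59.7
```

```bash
python3 - <<'E'
from h import *
s=shot('scene');o=ctrl.get_obs();print(o['eef_pos'],o['opening'],o['grasp_force'],o['wrist_force'],o['torque'])
cv2.imwrite('pics/c7.png',cv2.resize(s[200:320,180:290],(550,600),interpolation=cv2.INTER_CUBIC)[:,:,::-1])
E
```

```text
[ 0.482 -0.278  0.099] 0.17607200104176282 59.767606258392334 [-1.425  2.369  3.965] [0.295 0.244 0.134]
```

View pics/c7.png

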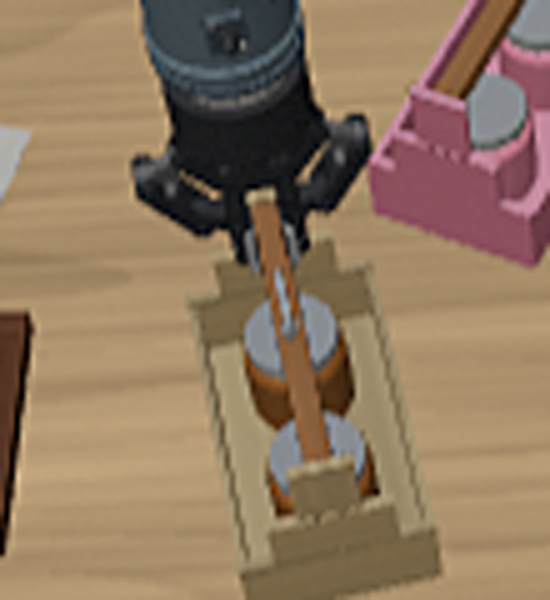

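Gripped: 59.7 N, with the pads at crop (270,240), about 60 mm behind the eye, and the bar between them. I'll lift gently and weigh with the wrist.

Emit:
{"name": "send_rows", "arguments": {"dr": [[0, 0, 0], [0, 0, 0], [0, 0, 0], [0, 0, 0], [0, 0, 0], [0, 0, 0], [0, 0, 0], [0, 0, 0]], "xyz": [[0, 0, -0.2], [0, 0, -0.5], [0, 0, -1.2], [0, 0, -2.2], [0, 0, -3.2], [0, 0, -4.1], [0, 0, -4.7], [0, 0, -5]], "jaw": [0, 0, 0, 0, 0, 0, 0, 0]}}

```text
time_s: 8.4
eef_pos: [0.4824, -0.2779, 0.1491]
eef_rot: [0.0, 0.996, 0.089, 0.0]
wrist_force: [-0.4, -0.0, -3.9]
opening: 0.171
grasp_force: 58.8
```

```bash
python3 - <<'E'
from h import *
F=[]
for i in range(6):
    im=shot('scene' if i%2 else 'top',f'L{i}.png'); o=ctrl.get_obs();F.append(np.r_[o['wrist_force'],o['torque'],o['eef_pos'][2]*100])
F=np.array(F);print(F);print(F.mean(0),F.std(0));print(o['opening'],o['grasp_force'],o['eef_pos'])
s=cv2.imread('pics/s0.png')
for p in((237,275),(240,285),(225,300),(250,330)):print(s[p[1],p[0]],cv2.cvtColor(s,cv2.COLOR_BGR2HSV)[p[1],p[0]])
for f in('s0','L5'):
    im=cv2.imread(f'pics/{f}.png');h=cv2.cvtColor(im,cv2.COLOR_BGR2HSV)
    m=((h[:,:,1]>125)&(h[:,:,0]<16)&(h[:,:,2]>90)).astype(np.uint8);m[:,:200]=0;m[:,275:]=0;m[:200]=0;m[335:]=0
    for r in range(205,300,6):
        x=np.flatnonzero(m[r]);print(f,r,x.tolist())
E
```

```text
[[-0.622 -0.205 -4.4    0.005  0.192  0.02  14.927]
 [ 0.119  0.701 -3.92  -0.061  0.253  0.066 14.889]
 [-0.2    0.4   -4.056 -0.029  0.246 -0.003 14.851]
 [ 0.235 -0.283 -4.078 -0.071  0.301 -0.022 14.828]
 [ 0.147 -0.236 -3.678 -0.088  0.25   0.039 14.822]
 [-0.278 -0.965 -4.428 -0.018  0.281  0.05  14.814]]
[-0.1   -0.098 -4.093 -0.044  0.254  0.025 14.855] [0.299 0.533 0.261 0.032 0.034 0.03  0.041]
0.16700381870020897 58.79217088222504 [ 0.482 -0.278  0.148]
[ 60  97 143] [ 13 148 143]
[ 57  95 139] [ 14 150 139]
[110 143 158] [ 21  77 158]
[106 141 167] [ 17  93 167]
s0 205 [274]
s0 211 [271, 272, 273, 274]
s0 217 [267, 269, 270, 271, 272]
s0 223 []
s0 229 []
s0 235 []
s0 241 [230, 231, 232, 233]
s0 247 [230, 231, 232, 233, 234, 235]
s0 253 [232, 233, 234, 235, 236, 237]
s0 259 [233, 234, 237, 238]
s0 265 []
s0 271 [228, 236, 237, 238, 239, 240, 241, 246, 247]
s0 277 [231, 232, 233, 234, 235, 236, 237, 238, 239, 240, 241, 242]
s0 283 [231, 239, 240, 241, 242, 243, 244]
s0 289 [240, 241, 242, 243, 244, 245]
s0 295 [234, 252, 253]
L5 205 [274]
L5 211 [271, 272, 273, 274]
L5 217 [267, 269, 270, 271, 272]
L5 223 []
L5 229 []
L5 235 [229, 230, 231, 232, 233]
L5 241 [230, 231, 232, 233, 234, 235]
L5 247 [231, 232, 235, 236]
L5 253 [232, 233, 237]
L5 259 [234, 235, 236, 237, 238, 246]
L5 265 [228, 229, 230, 235, 236, 237, 238, 239, 240, 241, 242, 243]
L5 271 [236, 237, 238, 239, 240, 241]
L5 277 [237, 238, 239, 240, 241, 242]
L5 283 [251]
L5 289 [232, 233, 234]
L5 295 []
```

```bash
cat >> h.py <<'E'
def barmask(im,box):
    h=cv2.cvtColor(im,cv2.COLOR_BGR2HSV); m=((h[:,:,1]>125)&(h[:,:,0]<16)&(h[:,:,2]>90)).astype(np.uint8)
    o=np.zeros_like(m);x0,y0,x1,y1=box;o[y0:y1,x0:x1]=m[y0:y1,x0:x1];return o
E
python3 - <<'E'
from h import *
a=cv2.imread('pics/s0.png');b=cv2.imread('pics/L5.png');ta=cv2.imread('pics/t0.png');tb=cv2.imread('pics/L4.png')
for f,im in(('s0',a),('L5',b)):
    m=barmask(im,(225,225,250,300));print(f,[(r,int((m[r]>0).sum())) for r in list(range(228,246))+list(range(274,296))])
def match(A,B,box):
    x0,y0,x1,y1=box;T=A[y0:y1,x0:x1];k=16
    S=cv2.matchTemplate(cv2.resize(B[y0-k:y1+k,x0-k:x1+k],None,fx=8,fy=8,interpolation=2),cv2.resize(T,None,fx=8,fy=8,interpolation=2),cv2.TM_CCOEFF_NORMED)
    _,v,_,l=cv2.minMaxLoc(S);return (l[0]/8-k,l[1]/8-k,round(v,3))
z=.0495
for nm,n,A,B,box,p in(('nearboard','scene',a,b,(232,286,256,306),[.635,-.249,.135]),('nearfoot','scene',a,b,(226,305,272,326),[.64,-.25,.03]),('top far','top',ta,tb,(362,200,400,216),[.635,-.249,.1]),('midbar','scene',a,b,(236,270,246,286),[.58,-.26,.135]),('fartray','scene',a,b,(214,256,228,280),[.48,-.32,.055])):
    p=np.array(p);print(nm,match(A,B,box),'exp',proj(n,p+[0,0,z])-proj(n,p))
E
```

```text
s0 [(228, 0), (229, 0), (230, 0), (231, 0), (232, 0), (233, 0), (234, 0), (235, 0), (236, 0), (237, 0), (238, 0), (239, 0), (240, 0), (241, 4), (242, 6), (243, 6), (244, 6), (245, 6), (274, 10), (275, 12), (276, 14), (277, 12), (278, 10), (279, 6), (280, 6), (281, 6), (282, 5), (283, 7), (284, 6), (285, 7), (286, 5), (287, 6), (288, 6), (289, 6), (290, 5), (291, 5), (292, 1), (293, 0), (294, 0), (295, 1)]
L5 [(228, 0), (229, 0), (230, 5), (231, 5), (232, 5), (233, 6), (234, 5), (235, 5), (236, 5), (237, 5), (238, 6), (239, 5), (240, 5), (241, 6), (242, 6), (243, 4), (244, 4), (245, 3), (274, 6), (275, 6), (276, 6), (277, 6), (278, 5), (279, 6), (280, 6), (281, 6), (282, 1), (283, 0), (284, 0), (285, 1), (286, 1), (287, 2), (288, 2), (289, 3), (290, 3), (291, 2), (292, 2), (293, 0), (294, 0), (295, 0)]
nearboard (-2.125, -9.5, 0.936) exp [ -2.207 -10.075]
nearfoot (-2.625, -8.875, 0.937) exp [-1.985 -8.976]
top far (2.5, -1.75, 0.948) exp [ 2.097 -2.108]
midbar (-2.0, -9.75, 0.941) exp [ -2.264 -10.325]
fartray (-2.0, -10.5, 0.968) exp [-2.517 -9.859]
```

```bash
python3 - <<'E'
from h import *
for z in(.35,.4,.45,.5,.55,.6):
    print(z,proj('scene',[.289,-.499,z]),proj('scene',[.2437,-.5203,z]),proj('top',[.2437,-.5203,z]), proj('top',[.482,-.278,z]))
o=ctrl.get_obs();print(o['q'],o['eef_pos'],o['eef_rot'])
for n,u,v in(('scene',352.5,142),):
    a,d=ray(n,u,v);s=(0-a[1]+.0)/d[1];print(a+d*((.07-a[0])/d[0]))
E
```

```text
0.35 [140.95  145.347] [134.968 134.014] [500.194 348.456] [405.003 255.358]
0.4 [135.935 131.229] [129.877 119.831] [508.1  351.94] [408.646 254.737]
0.45 [130.636 116.308] [124.502 104.857] [516.736 355.747] [412.619 254.06 ]
0.5 [125.026 100.514] [118.819  89.023] [526.21  359.923] [416.972 253.318]
0.55 [119.078  83.769] [112.799  72.253] [536.65  364.525] [421.761 252.501]
0.6 [112.76   65.983] [106.413  54.461] [548.211 369.62 ] [427.055 251.599]
[-0.736  0.207  1.714  0.     1.221  0.657] [ 0.482 -0.278  0.148] [-0.     0.996  0.089 -0.   ]
[0.07  0.1   0.114]
```

J5 sits only about 0.33 m above the TCP. With a vertical tool the wrist housing would hit the balance when lowered alongside it. I'll set the caddy back down and regrip with the tool leaning about 18° away from the balance, turning about the pad axis.

Emit:
{"name": "send_rows", "arguments": {"dr": [[0, 0, 0], [0, 0, 0], [0, 0, 0], [0, 0, 0], [0, 0, 0], [0, 0, 0], [0, 0, 0], [0, 0, 0]], "xyz": [[0, 0, 0.8], [0, 0, 1.8], [0, 0, 2.8], [0, 0, 3.7], [0, 0, 4.3], [0, 0, 4.7], [0, 0, 4.9], [0, 0, 5]], "jaw": [0, 0, 0, 0, 0, 0, 0, 0]}}

```text
time_s: 9.7
eef_pos: [0.4824, -0.2781, 0.099]
eef_rot: [0.0, 0.996, 0.089, 0.0]
wrist_force: [-1.5, -0.3, -2.0]
opening: 0.167
grasp_force: 59.2
```

Emit:
{"name": "send_rows", "arguments": {"dr": [[0, 0, 0], [0, 0, 0], [0, 0, 0], [0, 0, 0], [0, 0, 0], [0, 0, 0], [0, 0.5, 0], [0, 1, 0]], "xyz": [[0, 0, 0], [0, 0, 0], [0, 0, 0], [0, 0, 0], [0, 0, 0], [0, 0, 0], [0.1, 0, 0], [0.3, 0, 0]], "jaw": [0, 18, 22, 28, 40, 55, 70, 70]}}

```text
time_s: 10.7
eef_pos: [0.4855, -0.2772, 0.0986]
eef_rot: [-0.005, 0.995, 0.089, 0.053]
wrist_force: [-0.5, -0.6, 0.0]
opening: 0.696
grasp_force: 0.0
```

Emit:
{"name": "send_rows", "arguments": {"dr": [[0, 0.4, 0], [0, 0.9, 0], [0, 1.4, 0], [0, 1.8, 0], [0, 2, 0], [0, 2, 0], [0, 2, 0], [0, 2, 0]], "xyz": [[0.1, 0, 0], [0.2, 0, -0.1], [0.3, 0, -0.1], [0.4, 0, -0.1], [0.5, 0, -0.1], [0.5, 0, -0.1], [0.5, 0, -0.1], [0.5, 0, -0.1]], "jaw": [70, 70, 70, 70, 70, 60, 50, 42]}}

```text
time_s: 11.7
eef_pos: [0.4902, -0.2763, 0.1002]
eef_rot: [-0.014, 0.984, 0.088, 0.156]
wrist_force: [-0.4, 0.6, -0.2]
opening: 0.419
grasp_force: 0.0
```

Emit:
{"name": "send_rows", "arguments": {"dr": [[0, 0, 0], [0, 0, 0], [0, 0, 0], [0, 0, 0], [0, 0, 0], [0, 0, 0], [0, 0, 0], [0, 0, 0]], "xyz": [[0, 0, 0], [0, 0, 0], [0, 0, 0], [0, 0, 0], [0, 0, 0], [0, 0, 0], [0, 0, 0], [0, 0, 0]], "jaw": [34, 28, 24, 20, 16, 8, 0, 0]}}

```text
time_s: 12.7
eef_pos: [0.49, -0.2764, 0.1002]
eef_rot: [-0.014, 0.984, 0.088, 0.156]
wrist_force: [-2.6, 0.4, 3.4]
opening: 0.172
grasp_force: 58.8
```

```bash
python3 - <<'E'
from h import *
s=shot('scene','G.png');o=ctrl.get_obs();print(o)
m=barmask(cv2.imread('pics/G.png'),(222,225,250,300));
for r in range(232,294,3):print(r,np.flatnonzero(m[r]).tolist())
E
```

```text
{'time_s': 12.75, 'q': array([-0.895,  0.149,  1.932,  0.344,  0.936,  0.31 ]), 'dq': array([-0.001, -0.001, -0.001,  0.   , -0.002,  0.001]), 'joint_efforts': array([  0.327, -36.311, -29.718,   1.411,  -0.914,   0.182]), 'eef_pos': array([ 0.49 , -0.276,  0.1  ]), 'eef_rot': array([-0.014,  0.984,  0.088,  0.156]), 'wrist_force': array([-2.147,  0.625,  3.333]), 'torque': array([0.109, 0.363, 0.321]), 'grasp_force': 58.84939670562744, 'opening': 0.17072964386911937}
232 []
235 []
238 []
241 [231, 232, 233, 234]
244 [231, 232, 233, 234, 235]
247 [231, 232, 233, 234, 235]
250 [232, 233, 234, 235, 236]
253 [232, 233, 234, 236, 237]
256 [233, 234, 237, 238]
259 [234, 237, 238]
262 [234, 235, 238, 239]
265 [235]
268 [236, 237, 238, 239, 240]
271 [229, 236, 237, 238, 239, 240, 241, 246, 247]
274 [229, 230, 231, 237, 238, 239, 240, 241, 242, 244, 245, 246]
277 [232, 233, 234, 235, 236, 237, 238, 239, 240, 241, 242]
280 [238, 239, 240, 241, 242, 243]
283 [232, 238, 239, 240, 241, 242, 243]
286 [239, 240, 241, 242, 243, 244]
289 [240, 241, 242, 243, 244, 245]
292 []
```

```bash
cat >> h.py <<'E'
def go2(p,yaw,tilt=18):
    o=ctrl.get_obs(); w=np.array(o['eef_rot']); R=Rn.from_quat(np.r_[w[1:],w[0]])
    G=Rn.from_euler('z',yaw,degrees=True)*Rn.from_euler('x',180,degrees=True)*Rn.from_euler('y',tilt,degrees=True)
    print('dr',np.degrees((R.inv()*G).as_rotvec())/6,'xyz',R.inv().apply(np.array(p)-o['eef_pos'])*100,'t',o['time_s'])
E
python3 -c "
from h import *
go2([.490,-.2764,.2422],10.2);go2([.5105,.1414,.242],-14);go2([.5105,.1414,.1],-14)"
```

```text
dr [0.001 0.    0.002] xyz [  4.388   0.    -13.5  ] t 12.75
dr [-1.246 -0.     3.838] xyz [ 13.346 -40.755 -10.575] t 12.75
dr [-1.246 -0.     3.838] xyz [  8.958 -40.757   2.93 ] t 12.75
```

Lift straight up first, then transfer with the turn.

Emit:
{"name": "send_rows", "arguments": {"dr": [[0, 0, 0], [0, 0, 0], [0, 0, 0], [0, 0, 0], [0, 0, 0], [0, 0, 0], [0, 0, 0], [0, 0, 0]], "xyz": [[0.07, 0, -0.2], [0.3, 0, -0.9], [0.8, 0, -2.5], [1.55, 0, -4.8], [2.5, 0, -7.7], [3.4, 0, -10.5], [4.05, 0, -12.5], [4.4, 0, -13.5]], "jaw": [0, 0, 0, 0, 0, 0, 0, 0]}}

```text
time_s: 13.75
eef_pos: [0.4905, -0.2769, 0.2445]
eef_rot: [-0.013, 0.984, 0.088, 0.157]
wrist_force: [0.6, 0.7, -4.7]
opening: 0.169
grasp_force: 58.8
```

Emit:
{"name": "send_rows", "arguments": {"dr": [[-0.02, 0, 0.06], [-0.06, 0, 0.2], [-0.13, 0, 0.4], [-0.22, 0, 0.68], [-0.32, 0, 1], [-0.43, 0, 1.33], [-0.54, 0, 1.66], [-0.65, 0, 2]], "xyz": [[0.13, -0.6, 0.04], [0.45, -2, 0.15], [0.95, -4.3, 0.31], [1.6, -7.2, 0.52], [2.3, -10.5, 0.75], [3.1, -14, 1], [3.85, -17.5, 1.26], [4.6, -21, 1.51]], "jaw": [0, 0, 0, 0, 0, 0, 0, 0]}}

```text
time_s: 14.75
eef_pos: [0.4994, -0.0591, 0.2403]
eef_rot: [0.003, 0.988, -0.022, 0.155]
wrist_force: [-0.6, -0.2, -3.8]
opening: 0.172
grasp_force: 58.7
```

```bash
python3 -c "
from h import *
o=ctrl.get_obs();print(o['eef_pos'],o['grasp_force'],o['opening']);go2([.5105,.1414,.242],-14)"
```

```text
[ 0.499 -0.059  0.24 ] 58.73446047306061 0.17154685508462783
dr [-0.605  0.025  1.818] xyz [  0.267 -20.078  -0.053] t 14.75
```

Emit:
{"name": "send_rows", "arguments": {"dr": [[-0.11, 0, 0.33], [-0.22, 0, 0.66], [-0.32, 0, 0.98], [-0.42, 0, 1.28], [-0.5, 0, 1.52], [-0.56, 0, 1.7], [-0.6, 0, 1.8], [-0.6, 0, 1.82]], "xyz": [[0.04, -3.4, 0], [0.09, -6.8, 0], [0.13, -10.2, 0], [0.18, -13.3, 0], [0.21, -16, 0], [0.24, -18.2, 0], [0.26, -19.6, 0], [0.27, -20.1, 0]], "jaw": [0, 0, 0, 0, 0, 0, 0, 0]}}

```text
time_s: 15.75
eef_pos: [0.5102, 0.1409, 0.2411]
eef_rot: [0.019, 0.981, -0.119, 0.154]
wrist_force: [-0.1, 0.5, -4.0]
opening: 0.17
grasp_force: 58.8
```

```bash
python3 - <<'E'
from h import *
s=shot('scene','P.png');t=shot('top','Pt.png');o=ctrl.get_obs();print(o['eef_pos'],o['wrist_force'],o['dq']);go2([.5105,.1414,.242],-14)
e=o['eef_pos']+Rn.from_euler('z',-14,degrees=True).apply([.057,.001,.0735]);print('eye pred',e,proj('scene',e),proj('top',e))
c=lambda im,x,y,w,h,k:cv2.resize(im[y:y+h,x:x+w],(w*k,h*k),interpolation=cv2.INTER_CUBIC)
cv2.imwrite('pics/P8.png',np.hstack([c(s,355,180,80,120,5),c(t,205,180,80,120,5)])[:,:,::-1])
E
```

```text
[0.511 0.14  0.242] [ 0.463  0.145 -3.677] [-0.021 -0.009 -0.002 -0.006  0.001 -0.011]
dr [0.003 0.02  0.024] xyz [-0.043 -0.123 -0.049] t 15.85
eye pred [0.566 0.127 0.315] [387.482 221.585] [252.078 223.964]
```

View pics/P8.png

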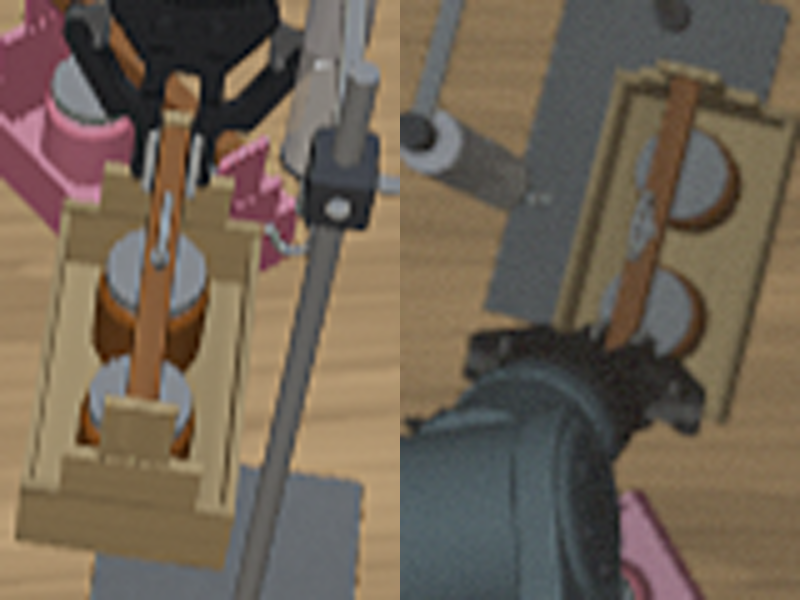

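This view is good. The eye top is at scene (388,219) and the hook tip at scene (408.6,226) / top (234.6,219.6), with the caddy level. I'll read sub-pixel values from the pixel numbers.

```bash
python3 - <<'E'
from h import *
np.set_printoptions(linewidth=200)
s=cv2.imread('pics/P.png');t=cv2.imread('pics/Pt.png')
def show(im,x0,x1,y0,y1,b):
    g=im.astype(int); a=g.min(2) if b else 50+g[:,:,0]-g[:,:,2]
    print('     ',np.arange(x0,x1))
    for y in range(y0,y1):print(y,a[y,x0:x1])
print('eye scene min');show(s,381,396,214,236,1)
print('hook scene min');show(s,402,420,220,235,1)
print('hook top');show(t,224,240,213,225,1)
print('eye top');show(t,246,260,214,236,1)
o=ctrl.get_obs()
E
```

```text
eye scene min
      [381 382 383 384 385 386 387 388 389 390 391 392 393 394 395]
214 [ 49  13  57 146 102  37  58  59  61  57  50  48 146 115  18]
215 [ 60  35  79 146  76  47  57  60  58  58  42  76 145  89  17]
216 [ 66  58 111 147  49  55  56  59  59  58  41 101 145  58  13]
217 [ 72  70 104 131  41  52  54  54  54  57  35 113 145  68  43]
218 [ 72  70  76 100  36  53  51 123  75  55  30 114 132  73  67]
219 [ 70  70  69  72  41  54  48 140 101  51  37 100  99  69  72]
220 [ 71  69  70  73  47  53  56 138 106  49  45  71  66  68  71]
221 [ 72  72  73  76  47  49  86 136  90  47  50  72  71  70  70]
222 [ 69  71  73  71  50  48 120 138  68  50  51  73  71  73  71]
223 [ 67  64  68  53  53  44 141 138  44  51  59  74  72  72  70]
224 [ 67  65  66  46  54  37 150 146  38  47  63  65  66  70  68]
225 [ 63  72  99  52  50  28 150 148  43  45  66  64  68  69  68]
226 [118 124 135  65  49  29 142 147  44  56  84  67  71  72  72]
227 [132 132 135  67  48  52 139 122  43  70 133  99  64  70  69]
228 [131 132 133  59  43  74 140  85  38  86 138 133 103  64  69]
229 [131 132 128  43  72 100
[... 3035 characters left out ...]
5 100  82  46  49  42  71]
224 [ 81  80  83  79  72 103 109 103 109  91  55  40  35  28]
225 [ 82  80  76  75  71 105  90 101 111 104  66  36  52  45]
226 [ 83  84  80  80  81 107  90  98 101  95  66  40  72  79]
227 [ 86  76  83  76  85 105  91 101  96  72  56  39  83  91]
228 [ 80  79  78  74  87 105 100 106  73  45  39  53  80  88]
229 [ 80  76  81  77  84  93 107  91  59  49  31  64  87  89]
230 [83 79 77 78 87 93 93 65 47 44 44 74 91 87]
231 [80 76 80 73 81 87 73 52 52 48 49 79 89 88]
232 [78 80 83 73 54 63 59 53 51 35 44 75 85 90]
233 [79 76 80 70 47 51 51 55 53 36 64 62 66 71]
234 [80 73 87 68 52 50 54 53 48 41 88 98 87 66]
235 [ 80  87  98  68  57  48  51  52  46  58  93 106 107  98]
```

```bash
python3 - <<'E'
from h import *
o=ctrl.get_obs();tcp=o['eef_pos']
Rz=Rn.from_euler('z',-14,degrees=True)
e=np.array([.511,.140,.242])+Rz.apply([.057,.001,.0735]);c=e-[0,0,.0175]
print('ring c pred',c,proj('scene',c),proj('top',c))
C,err=tri((387.5,225.1),(252.8,224.8));print('ring c obs',C,err,'eye',C+[0,0,.0175])
a=np.linspace(0,6.283,60);ring=np.array([C+Rz.apply([.0175*np.cos(x),0,.0175*np.sin(x)]) for x in a])
for n in('scene','top'):
    q=np.array([proj(n,r) for r in ring]);print(n,q.min(0),q.max(0))
T,err=tri((408.3,225.4),(233.9,219.4));print('tip',T,err)
H=T-Rz.apply([0,-.012,.010]);print('hook',H,proj('scene',H-[0,0,.005]),proj('top',H-[0,0,.005]))
for h in([.5806,.1868,.297],H):
  d=Rz.inv().apply(C+[0,0,.0175]-h);print('eye rel hook (stand axes)',d)
print(tcp,o['time_s'])
E
```

```text
ring c pred [0.567 0.127 0.298] [386.828 225.949] [253.05  224.497]
ring c obs [0.566 0.128 0.3  ] 0.0012547723816353422 eye [0.566 0.128 0.317]
scene [386.265 218.165] [388.234 232.077]
top [250.657 218.561] [254.452 230.995]
tip [0.579 0.177 0.311] 0.000341954989769659
hook [0.582 0.189 0.301] [412.317 229.786] [230.649 218.924]
eye rel hook (stand axes) [-0.    -0.061  0.02 ]
eye rel hook (stand axes) [-0.001 -0.063  0.016]
[0.511 0.14  0.242] 15.85
```

The relative fit is good: the eye is at (−1, −63, +16) mm from the hook seat in stand axes. I'll raise it 4 mm and then slide 61 mm along +y.

Emit:
{"name": "send_rows", "arguments": {"dr": [[0, 0, 0], [0, 0, 0], [0, 0, 0], [0, 0, 0], [0, 0, 0], [0, 0, 0], [0, 0, 0], [0, 0, 0]], "xyz": [[0.08, 0, -0.12], [0.16, 0, -0.25], [0.22, -0.3, -0.35], [0.22, -0.9, -0.35], [0.22, -1.6, -0.35], [0.22, -2.3, -0.35], [0.22, -2.8, -0.35], [0.22, -3, -0.35]], "jaw": [0, 0, 0, 0, 0, 0, 0, 0]}}

```text
time_s: 16.85
eef_pos: [0.5198, 0.169, 0.2467]
eef_rot: [0.019, 0.98, -0.119, 0.155]
wrist_force: [0.5, -0.3, -3.8]
opening: 0.174
grasp_force: 58.7
```

```bash
cat >> h.py <<'E'
def show(im,x0,x1,y0,y1):
    a=im.astype(int).min(2); print('     ',np.arange(x0,x1))
    for y in range(y0,y1):print(y,a[y,x0:x1])
E
python3 - <<'E'
from h import *
np.set_printoptions(linewidth=200)
s=shot('scene','Q.png');t=shot('top','Qt.png');o=ctrl.get_obs();print(o['eef_pos'],o['wrist_force'],o['dq'])
show(s,394,418,215,234);show(t,228,248,211,232)
go2([.511,.14,.242],-14)
E
```

```text
[0.52  0.169 0.247] [-0.206  0.054 -4.31 ] [-0.006 -0.004  0.006 -0.     0.002 -0.006]
      [394 395 396 397 398 399 400 401 402 403 404 405 406 407 408 409 410 411 412 413 414 415 416 417]
215 [ 11 117 147  42  55  57  58  59  56  26 108 147  61  23   3 141 140 110 104  92  53  78  36  65]
216 [ 33 133 147  34  53  59  58  61  54  21 127 147  43  14  33 146 145 112 112 110  78  89  22  54]
217 [ 63 145 133  22  55  58  59  59  56  22 141 141  17  11  63 114 110 109 115 112  95  94  26  42]
218 [ 74 119  98  30  56  57  54  56  53  37 143 129  49  46  74  90  88  88  92 110  94  83  26  44]
219 [ 71  78  77  41  56  58 104  76  50  42 128 117  69  68  73  69  69  64  77 147  98  83  36  45]
220 [ 71  72  59  49  56  47 137 119  48  49  98  89  71  74  73  72  72  66  96 143  98  70  37  46]
221 [ 71  72  54  53  54  46 140 128  48  48  70  68  70  71  71  71  71  67 101 111 104  66  39  44]
222 [ 74  75  49  56  52  67 137 119  45  61  70  69  70  68  69  68  69  67  81  54  89  56  39  45]
223 [ 71  75  41  57  50 107 137 103  45  73  74  73  71  69  67  66  69  66  60  54  79  65 
[... 2120 characters left out ...]
8  69  83  79  78  71 103  94 104 114 100  65  46  54]
224 [ 81  85  87  67  52  47  54  76  85  82  76  76 104  77 101 101  73  60  38  67]
225 [ 76  82  79  63  47  46  59  79  79  78  77  79 105  90 101  85  51  47  37  73]
226 [77 80 79 60 48 46 65 81 87 83 77 83 94 82 89 67 47 45 36 74]
227 [79 80 70 53 47 49 71 81 83 78 79 76 77 71 55 55 54 46 47 81]
228 [81 79 72 50 45 53 77 83 81 78 79 66 65 56 51 48 50 38 63 82]
229 [86 84 65 47 38 61 80 88 80 76 82 64 50 56 47 53 50 40 55 63]
230 [83 78 61 47 45 69 83 83 81 82 74 64 48 52 53 50 43 43 79 79]
231 [ 86  71  52  44  47  78  85  82  82  73  73  60  48  56  50  50  41  65  97 103]
dr [0.003 0.001 0.02 ] xyz [-0.298  3.001  0.399] t 16.95
```

```bash
python3 - <<'E'
from h import *
C,err=tri((399.7,226.0),(242.1,220.8));e=C+[0,0,.0175]
Rz=Rn.from_euler('z',-14,degrees=True);print(e,err,Rz.inv().apply(e-[.582,.189,.301]))
E
```

```text
[0.576 0.156 0.324] 0.00139954308080554 [ 0.002 -0.033  0.023]
```

Emit:
{"name": "send_rows", "arguments": {"dr": [[0, 0, 0], [0, 0, 0], [0, 0, 0], [0, 0, 0], [0, 0, 0], [0, 0, 0], [0, 0, 0], [0, 0, 0]], "xyz": [[-0.1, -0.2, 0.08], [-0.15, -0.7, 0.1], [-0.15, -1.2, 0.1], [-0.15, -1.7, 0.1], [-0.15, -2.2, 0.1], [-0.15, -2.7, 0.1], [-0.15, -3, 0.1], [-0.15, -3.1, 0.1]], "jaw": [0, 0, 0, 0, 0, 0, 0, 0]}}

```text
time_s: 17.95
eef_pos: [0.5262, 0.1991, 0.2453]
eef_rot: [0.019, 0.98, -0.119, 0.155]
wrist_force: [0.2, 0.4, -3.4]
opening: 0.171
grasp_force: 58.7
```

```bash
python3 - <<'E'
from h import *
np.set_printoptions(linewidth=200)
s=shot('scene','R.png');t=shot('top','Rt.png');o=ctrl.get_obs();print(o['eef_pos'],o['wrist_force'],o['dq'])
show(s,403,420,213,236);show(t,222,242,207,226)
E
```

```text
[0.526 0.199 0.245] [ 0.489  0.169 -3.376] [-0.004 -0.003  0.002  0.001  0.    -0.002]
      [403 404 405 406 407 408 409 410 411 412 413 414 415 416 417 418 419]
213 [ 65  57  17  29  41 146 129  34  45  74 109 134 138  65  50  67  66]
214 [ 59  55  23  27  58 147 111  37  50  53  70 105 118  50  60  67  65]
215 [106  73  26  23  98 146  77  47  57  57  61  50  79  36  65  69  66]
216 [118  78  19  14 117 147  43  53  58  58  56  48  93  20  55  59  61]
217 [ 93  77  12   7 134 145  33  51  57  59  56  52  98  26  41  50  48]
218 [ 70  74  52  48 146 129  20  56  59  60  57  58  86  27  43  49  45]
219 [ 73  72  71  76 146 111  28  55  58  58  53  73  87  32  45  47  46]
220 [ 73  73  72  76 117  83  35  55  58  44  64  91  74  41  44  47  41]
221 [ 70  72  71  68  66  47  43  58  53  75 129 106  68  39  46  46  40]
222 [ 72  69  69  70  72  57  50  57  50 111 148  82  61  40  46  46  39]
223 [ 72  71  71  71  72  43  49  53  50 115 145  39  39  37  43  42  41]
224 [ 72  72  72  73  68  76  88  48  53 142 142  28  57  39  56  40  43]
225 [ 67  64  64  67  64 147 138  53  78 155 143 
[... 1746 characters left out ...]
 85  69  61  76 111  80  49  47  41  68  86  93  91]
218 [ 77  76  80  78  78  81  80  85  82  75  87 106  78  49  44  33  40  44  46  57]
219 [ 78  75  78  76  79  78  74  76  89 105  89 104  99  60  36  54  58  42  29  24]
220 [ 70  78  77  73  82  71  64  83  92 103  94  92  89  61  39  70  81  79  64  43]
221 [ 61  71  68  68  76  73  67 102  89  87 105  90  65  49  36  79  91  89  89  78]
222 [ 53  47  47  70  79  79  79 105  80  92 106  83  60  42  39  79  90  86  88  92]
223 [ 50  47  50  75  84  80  76 102  83 101  81  60  48  41  59  81  89  89  89  87]
224 [51 47 64 81 83 82 76 86 80 87 71 48 50 31 72 89 86 91 90 86]
225 [47 46 67 82 83 82 71 70 65 55 51 49 42 46 77 91 87 90 84 87]
```

```bash
python3 - <<'E'
from h import *
Rz=Rn.from_euler('z',-14,degrees=True)
C,err=tri((412.3,227.9),(231.2,218.3));e=C+[0,0,.0175]
print(e,err,Rz.inv().apply(e-[.582,.189,.301]))
e0=np.array([.526,.199,.245])+Rz.apply([.057,.001,.0755]);print(e0,Rz.inv().apply(e0-[.582,.189,.301]))
for d in([0,-.0015,.02],[0,-.0015,.015]):
  c=np.array([.582,.189,.301])+Rz.apply(d)-[0,0,.0175];print(proj('scene',c),proj('top',c))
E
```

```text
[0.583 0.187 0.323] 0.0018640336413059157 [ 0.001 -0.002  0.022]
[0.582 0.186 0.321] [ 0.    -0.003  0.02 ]
[412.073 227.99 ] [230.683 218.711]
[411.814 229.226] [231.043 218.913]
```

The eye is over the throat at (0, −2.5, +21) mm and the hook hasn't been disturbed. Lowering into the seat slowly.

Emit:
{"name": "send_rows", "arguments": {"dr": [[0, 0, 0], [0, 0, 0], [0, 0, 0], [0, 0, 0], [0, 0, 0], [0, 0, 0], [0, 0, 0], [0, 0, 0]], "xyz": [[-0.06, 0, 0.2], [-0.15, -0.05, 0.48], [-0.25, -0.1, 0.8], [-0.35, -0.15, 1.1], [-0.43, -0.2, 1.35], [-0.51, -0.2, 1.6], [-0.57, -0.2, 1.8], [-0.62, -0.2, 1.9]], "jaw": [0, 0, 0, 0, 0, 0, 0, 0]}}

```text
time_s: 19.05
eef_pos: [0.5267, 0.2008, 0.2253]
eef_rot: [0.019, 0.98, -0.12, 0.155]
wrist_force: [0.3, -0.9, -3.4]
opening: 0.17
grasp_force: 58.8
```

Emit:
{"name": "send_rows", "arguments": {"dr": [[0, 0, 0], [0, 0, 0], [0, 0, 0], [0, 0, 0], [0, 0, 0], [0, 0, 0], [0, 0, 0], [0, 0, 0]], "xyz": [[-0.05, 0, 0.15], [-0.14, 0, 0.43], [-0.25, 0, 0.76], [-0.35, 0, 1.08], [-0.45, 0, 1.4], [-0.54, 0, 1.66], [-0.6, 0, 1.84], [-0.62, 0, 1.9]], "jaw": [0, 0, 0, 0, 0, 0, 0, 0]}}

```text
time_s: 20.05
eef_pos: [0.5267, 0.2008, 0.2054]
eef_rot: [0.019, 0.98, -0.12, 0.155]
wrist_force: [0.8, -0.0, -1.5]
opening: 0.172
grasp_force: 58.9
```

```bash
python3 - <<'E'
from h import *
np.set_printoptions(linewidth=200)
F=[]
for i in range(6):
    im=shot('scene' if i%2 else 'top',f'S{i}.png');o=ctrl.get_obs();F.append(np.r_[o['wrist_force'],o['torque']])
F=np.array(F);print(F.mean(0),F.std(0),o['eef_pos'],o['opening'])
s=cv2.imread('pics/S5.png');show(s,400,420,218,248);t=cv2.imread('pics/S4.png');show(t,224,242,210,228)
E
```

```text
[ 0.519 -0.192 -2.457  0.112  0.353  0.034] [0.473 0.432 0.154 0.01  0.015 0.033] [0.527 0.201 0.206] 0.16858383603296023
      [400 401 402 403 404 405 406 407 408 409 410 411 412 413 414 415 416 417 418 419]
218 [ 65  67  67  71  42  27  26  75 138  41  53  57  56  51  59  87  28  45  48  47]
219 [ 67  64  64  67  35  24  21 111 163  62  58  59  57  54  69  88  34  47  47  45]
220 [ 65  62  95  97  31  27  16 135 146  41  56  58  58  54  94  75  36  49  44  45]
221 [ 95  49  91  92  20  25  40 148 130  24  59  60  58  51 100  60  39  47  46  38]
222 [ 91  53  65  54  21  21  50 147 111  35  60  59  57  51 102  51  39  48  44  39]
223 [ 56  58  63  47  14  15  71 146  93  41  57  59  57  63 104  46  37  45  44  44]
224 [ 91  95  93  56  20  28 108 147  57  47  58  60  52  73 102 104  48  37  42  44]
225 [115 116 115  72  26  23 120 147  47  52  57  58  52  91  95 119 119  31  71  79]
226 [ 97  99 107  65  14  11 135 147  35  54  58  58  50  94  74 127 148  27  85  95]
227 [ 69  68  78  65  36  48 146 128  23  55  58  59  51  96  86 128 131  41  86  94]
228 [ 70  71  72  74  60  76 1
[... 2347 characters left out ...]
 81  61  68 107 110  82 106  82  48  49  37  86 102]
219 [ 78  72  77  77  81  72  84  97 104  86  76 104  73  46  48  30  52  63]
220 [ 79  77  80  73  68  69  83  99 107  93  73  97  86  53  35  55  49  33]
221 [ 71  69  65  59  66  80  77 104 107  97  81  92  88  61  36  71  78  70]
222 [ 61  47  44  58  80  84  75 110  97  85 104  82  70  51  44  76  88  91]
223 [ 53  51  48  70  84  80  71 102  83  92 107  78  54  43  49  78  88  91]
224 [ 51  46  47  72  81  83  74 103  81 101  92  59  51  36  59  84  91  94]
225 [52 46 46 77 86 82 76 94 82 91 79 45 54 33 70 89 90 87]
226 [48 51 59 80 82 79 75 79 69 69 60 46 42 40 76 88 90 86]
227 [42 46 72 81 81 78 71 59 55 52 50 51 43 42 82 92 88 90]
```

The hook has engaged: its tip is drawn down to row 231 and the wrist load fell from 4.0 to 2.46 N. I'll continue lowering 2.8 cm.

Emit:
{"name": "send_rows", "arguments": {"dr": [[0, 0, 0], [0, 0, 0], [0, 0, 0], [0, 0, 0], [0, 0, 0], [0, 0, 0], [0, 0, 0], [0, 0, 0]], "xyz": [[-0.05, 0, 0.15], [-0.14, 0, 0.43], [-0.25, 0, 0.76], [-0.35, 0, 1.08], [-0.45, 0, 1.4], [-0.54, 0, 1.66], [-0.6, 0, 1.84], [-0.62, 0, 1.9]], "jaw": [0, 0, 0, 0, 0, 0, 0, 0]}}

```text
time_s: 21.35
eef_pos: [0.5267, 0.2008, 0.1854]
eef_rot: [0.019, 0.98, -0.12, 0.155]
wrist_force: [1.8, 0.2, 0.1]
opening: 0.17
grasp_force: 59.0
```

Emit:
{"name": "send_rows", "arguments": {"dr": [[0, 0, 0], [0, 0, 0], [0, 0, 0], [0, 0, 0], [0, 0, 0], [0, 0, 0], [0, 0, 0], [0, 0, 0]], "xyz": [[-0.03, 0, 0.1], [-0.09, 0, 0.28], [-0.15, 0, 0.47], [-0.21, 0, 0.64], [-0.25, 0, 0.77], [-0.28, 0, 0.85], [-0.28, 0, 0.86], [-0.28, 0, 0.86]], "jaw": [0, 0, 0, 0, 0, 0, 0, 0]}}

```text
time_s: 22.35
eef_pos: [0.5266, 0.2008, 0.1764]
eef_rot: [0.019, 0.98, -0.12, 0.155]
wrist_force: [2.2, -0.6, 0.1]
opening: 0.166
grasp_force: 59.1
```

```bash
cat >> h.py <<'E'
def forces(n,pre):
    F=[]
    for i in range(n):
        shot('scene' if i%2 else 'top',f'{pre}{i}.png');o=ctrl.get_obs();F.append(np.r_[o['wrist_force'],o['torque']])
    F=np.array(F);print(F.mean(0),F.std(0)/n**.5,o['eef_pos'],o['opening'],o['time_s'])
E
python3 - <<'E'
from h import *
forces(10,'U')
E
```

```text
[ 2.057 -0.056 -0.774  0.044 -0.033  0.038] [0.177 0.095 0.127 0.008 0.004 0.009] [0.527 0.201 0.176] 0.1736758810879216 22.85
```

There's a lateral force Fx≈2 N. I'll check whether the caddy or gripper is touching the pink caddy.

```bash
python3 - <<'E'
from h import *
np.set_printoptions(linewidth=220)
print('pink right corner',onz('scene',414,227,0),onz('scene',414,224,.055),'near bottom corner',onz('scene',386,247,0),'end board top',onz('scene',407,209,.14))
u=cv2.imread('pics/U9.png');a=cv2.imread('pics/s0.png');p=cv2.imread('pics/R.png')
def pink(im,box):
    x0,y0,x1,y1=box;h=cv2.cvtColor(im,cv2.COLOR_BGR2HSV)[y0:y1,x0:x1];m=(h[:,:,0]>160)&(h[:,:,1]>60);ys,xs=np.nonzero(m);return m.sum(),xs.min()+x0,xs.max()+x0,ys.min()+y0,ys.max()+y0
for im in(a,p,u):print(pink(im,(345,165,420,260)))
d=cv2.absdiff(a,u).max(2);print('pink region change');
for y in range(185,215,3):print(y,d[y,345:372])
m=barmask(u,(385,215,425,310))
for r in range(228,306,4):print(r,np.flatnonzero(m[r]).tolist())
show(u,402,420,224,262)
E
```

```text
pink right corner [ 0.347  0.272 -0.   ] [0.378 0.26  0.055] near bottom corner [0.418 0.173 0.   ] end board top [0.387 0.226 0.14 ]
(np.int64(1824), np.int64(349), np.int64(413), np.int64(170), np.int64(246))
(np.int64(1318), np.int64(349), np.int64(405), np.int64(170), np.int64(246))
(np.int64(1507), np.int64(349), np.int64(413), np.int64(170), np.int64(246))
pink region change
185 [1 3 1 1 3 1 2 2 3 3 1 1 1 2 1 2 1 1 2 3 1 3 2 2 1 2 1]
188 [1 2 1 1 1 1 2 1 3 2 3 1 1 1 2 3 1 3 1 3 1 1 1 3 2 2 2]
191 [1 0 1 1 3 2 3 2 1 2 2 2 1 2 2 1 3 2 2 0 2 2 1 2 1 1 0]
194 [1 3 3 3 1 4 1 2 2 1 1 1 2 2 1 1 2 2 2 2 2 1 2 2 3 0 1]
197 [0 3 1 1 2 2 2 2 2 2 1 2 2 1 3 2 3 1 1 1 2 2 1 2 1 2 1]
200 [2 2 3 1 2 3 2 1 1 1 2 1 3 1 2 4 2 2 1 1 1 3 1 3 3 1 2]
203 [2 1 2 2 2 2 2 1 3 2 3 3 2 3 1 2 1 1 1 1 1 2 1 2 2 1 1]
206 [2 2 0 1 2 1 2 1 2 1 2 3 1 2 2 1 2 2 2 1 1 1 1 2 2 1 1]
209 [2 4 1 1 2 1 1 1 2 1 1 2 1 2 1 1 2 1 1 1 2 3 1 2 1 1 2]
212 [1 1 2 3 2 3 1 1 1 3 1 1 3 3 2 3 1 1 3 2 2 1 3 1 4 2 3]
228 [408, 409, 410, 411]
232 [408, 409, 410, 411]
236 [407, 408, 409, 410, 411]
240 []
244 [406, 407, 411]
248 [406,
[... 2664 characters left out ...]
53 [133 137 112  46  57  58  59  44  49  94  78  92  92  93  83  79  86  88]
254 [133 138  97  47  59  59  58  58  46  94  81  91  95  89  79  89 103 105]
255 [132 139  80  51  57  61  60  58  45  95  84  93  94  88  76  99 106 105]
256 [134 139  63  55  61  57  58  54  63  81  88  93  96  87  78 107 104 104]
257 [138 143  47  53  60  59  58  56  58  77  92  94  93  85  67 107 103 104]
258 [118 130  50  54  59  58  58  56  37  84  94  95  92  80  76 106 104 104]
259 [ 87 105  39  55  60  59  61  54  54  87  94  95  90  79  84 104 102 105]
260 [ 83  94  32  60  60  60  59  52  65  90  93  94  89  83  93 103 104 105]
261 [ 57  60  45  60  61  57  57  50  71  94  95  94  86  76 106 103 102 104]
```

```bash
python3 - <<'E'
from h import *
np.set_printoptions(linewidth=220)
Rz=Rn.from_euler('z',-14,degrees=True)
for d in(.046,.050):
    H=np.array([.582,.189,.301-d])
    print(d,'tip',[proj(n,H+Rz.apply([0,-.012,.01])) for n in('scene','top')],'ringc',[proj(n,H-[0,0,.0175]) for n in('scene','top')])
    for dx in(-.005,.005):print('  ringc dx',dx,[proj(n,H+Rz.apply([dx,0,-.0175])) for n in('scene','top')])
t=cv2.imread('pics/U8.png');show(t,226,246,208,232)
E
```

```text
0.046 tip [array([405.971, 236.755]), array([236.997, 221.141])] ringc [array([409.359, 243.827]), array([234.715, 221.131])]
  ringc dx -0.005 [array([409.519, 242.285]), array([234.265, 222.813])]
  ringc dx 0.005 [array([409.198, 245.375]), array([235.165, 219.45 ])]
0.05 tip [array([405.782, 237.702]), array([237.257, 221.291])] ringc [array([409.165, 244.744]), array([234.977, 221.278])]
  ringc dx -0.005 [array([409.326, 243.204]), array([234.528, 222.954])]
  ringc dx 0.005 [array([409.004, 246.291]), array([235.425, 219.602])]
      [226 227 228 229 230 231 232 233 234 235 236 237 238 239 240 241 242 243 244 245]
208 [ 84  87  83  83  61  43  46  69  79  79 102 107  78  56  46  54  49  43  63  95]
209 [ 80  86  87  79  61  50  49  75  80  79 113  98  72  45  52  53  50  39  78 100]
210 [ 76  82  82  70  53  45  53  75  82  81 104  94  56  51  53  55  51  33  87 104]
211 [ 72  73  76  64  42  47  62  77  80  85 102  90  57  48  53  49  46  43  91 103]
212 [ 75  82  83  65  53  43  69  80  80  81 102  82  49  54  57  53  43  62  97 106]
213 [ 78  83  86  86  58  37  77  81  81 
[... 792 characters left out ...]
7  41  72  74  59  43  28]
223 [ 57  49  45  64  79  85  65 108  93  93 109  90  65  48  37  80  93  87  75  70]
224 [ 59  47  48  71  83  85  71 104  81  95 112  81  59  41  51  80  94  88  88  83]
225 [ 56  41  51  78  87  77  76 104  85  98  93  54  53  32  69  86  88  84  89  81]
226 [42 51 59 80 78 80 74 93 86 88 70 49 44 32 78 89 90 90 86 88]
227 [49 43 65 80 83 80 80 78 68 63 53 51 48 47 79 90 87 86 87 87]
228 [45 49 75 82 80 81 74 60 55 54 49 53 41 54 78 88 87 92 86 85]
229 [49 51 77 85 79 80 72 57 50 46 55 53 30 68 67 64 73 84 84 88]
230 [47 61 81 85 81 82 70 54 49 48 51 45 34 90 95 88 67 56 73 83]
231 [ 47  68  84  86  82  82  69  55  48  53  50  41  64  95 106 105 104  64  38  63]
```

Geometry in both views shows the eye is centred on the hook and the pink caddy is untouched. The side load looks like eye friction as the grip pitch relaxes. I'll ease 1.5 mm toward +x while lowering 7 mm.

Emit:
{"name": "send_rows", "arguments": {"dr": [[0, 0, 0], [0, 0, 0], [0, 0, 0], [0, 0, 0], [0, 0, 0], [0, 0, 0], [0, 0, 0], [0, 0, 0]], "xyz": [[0.03, 0, 0.04], [0.08, 0, 0.08], [0.12, 0, 0.14], [0.08, 0, 0.28], [0.03, 0, 0.42], [-0.02, 0, 0.56], [-0.06, 0, 0.68], [-0.08, 0, 0.71]], "jaw": [0, 0, 0, 0, 0, 0, 0, 0]}}

```text
time_s: 23.85
eef_pos: [0.5279, 0.2004, 0.1692]
eef_rot: [0.019, 0.98, -0.12, 0.155]
wrist_force: [-3.7, 1.9, -0.7]
opening: 0.169
grasp_force: 59.3
```

```bash
python3 - <<'E'
from h import *
forces(12,'V')
E
```

```text
[-3.782  1.704 -0.439  0.222  0.582  0.081] [0.117 0.095 0.127 0.009 0.005 0.007] [0.528 0.2   0.169] 0.17086526232671473 24.45
```

Emit:
{"name": "send_rows", "arguments": {"dr": [[0, 0, 0], [0, 0, 0], [0, 0, 0], [0, 0, 0], [0, 0, 0], [0, 0, 0], [0, 0, 0], [0, 0, 0]], "xyz": [[-0.03, 0, -0.01], [-0.06, 0, -0.02], [-0.1, 0, -0.03], [-0.14, 0, 0.11], [-0.18, 0, 0.24], [-0.21, 0, 0.34], [-0.23, 0, 0.4], [-0.23, 0, 0.4]], "jaw": [0, 0, 0, 0, 0, 0, 0, 0]}}

```text
time_s: 25.45
eef_pos: [0.5273, 0.2006, 0.165]
eef_rot: [0.019, 0.98, -0.12, 0.156]
wrist_force: [1.6, 1.2, 0.8]
opening: 0.172
grasp_force: 59.2
```

```bash
python3 - <<'E'
from h import *
forces(24,'W')
E
```

```text
[ 2.444  0.389  0.196  0.071 -0.131  0.095] [0.107 0.103 0.104 0.007 0.008 0.007] [0.527 0.201 0.165] 0.16924676929165428 26.65
```

Emit:
{"name": "send_rows", "arguments": {"dr": [[0, 0, 0], [0, 0, 0], [0, 0, 0], [0, 0, 0], [0, 0, 0], [0, 0, 0], [0, 0, 0], [0, 0, 0]], "xyz": [[0.01, 0, -0.01], [0.02, 0, -0.02], [0.03, 0, -0.04], [0.05, 0, -0.06], [0.07, 0, -0.08], [0.07, 0, -0.08], [0.07, 0, -0.08], [0.07, 0, -0.08]], "jaw": [0, 0, 0, 0, 0, 0, 0, 0]}}

```text
time_s: 27.65
eef_pos: [0.5273, 0.2006, 0.1657]
eef_rot: [0.019, 0.98, -0.12, 0.155]
wrist_force: [0.1, 1.2, 0.2]
opening: 0.171
grasp_force: 59.2
```

```bash
python3 - <<'E'
from h import *
forces(16,'X')
E
```

```text
[-0.145  0.92  -0.2    0.146  0.156  0.103] [0.131 0.135 0.121 0.006 0.008 0.008] [0.527 0.201 0.166] 0.17181071352211622 28.45
```

The balance is near neutral: Fz ≈ −0.2 N and Fx ≈ 0. Opening the jaw slowly.

Emit:
{"name": "send_rows", "arguments": {"dr": [[0, 0, 0], [0, 0, 0], [0, 0, 0], [0, 0, 0], [0, 0, 0], [0, 0, 0], [0, 0, 0], [0, 0, 0]], "xyz": [[0, -0.02, 0], [0, -0.02, 0], [0, -0.02, 0], [0, -0.02, 0], [0, -0.02, 0], [0, -0.02, 0], [0, -0.02, 0], [0, -0.02, 0]], "jaw": [14, 16, 17, 18, 19, 20, 21, 22]}}

```text
time_s: 29.45
eef_pos: [0.5275, 0.2007, 0.1658]
eef_rot: [0.019, 0.98, -0.12, 0.155]
wrist_force: [0.4, -0.2, -0.7]
opening: 0.216
grasp_force: 0.0
```

```bash
python3 - <<'E'
from h import *
forces(6,'Y')
print(ctrl.get_obs()['grasp_force'])
x=cv2.imread('pics/X15.png')
def match(A,B,box,k=10):
    x0,y0,x1,y1=box;S=cv2.matchTemplate(cv2.resize(B[y0-k:y1+k,x0-k:x1+k],None,fx=8,fy=8,interpolation=2),cv2.resize(A[y0:y1,x0:x1],None,fx=8,fy=8,interpolation=2),cv2.TM_CCOEFF_NORMED)
    _,v,_,l=cv2.minMaxLoc(S);return l[0]/8-k,l[1]/8-k,round(v,3)
for i in(1,3,5):
    y=cv2.imread(f'pics/Y{i}.png');print(i,'near',match(x,y,(380,270,412,330)),'eye',match(x,y,(400,238,414,260)))
E
```

```text
[-0.232 -0.046 -0.076  0.056  0.137 -0.009] [0.185 0.203 0.309 0.01  0.006 0.018] [0.527 0.201 0.166] 0.214352702548499 29.75
0.015629837871529162
1 near (-0.125, -0.625, 0.971) eye (0.0, -0.25, 0.949)
3 near (-0.125, -0.625, 0.966) eye (0.0, -0.25, 0.941)
5 near (-0.125, -0.625, 0.957) eye (0.0, -0.125, 0.93)
```

Released with hardly a stir: the eye moved under 0.25 px and stayed steady. I'll open wider and then back off along the tool axis.

Emit:
{"name": "send_rows", "arguments": {"dr": [[0, 0, 0], [0, 0, 0], [0, 0, 0], [0, 0, 0], [0, 0, 0], [0, 0, 0], [0, 0, 0], [0, 0, 0]], "xyz": [[0, 0, 0], [0, 0, 0], [0, 0, 0], [0, 0, 0], [0, 0, 0], [0, 0, 0], [0, 0, 0], [0, 0, 0]], "jaw": [26, 32, 40, 50, 62, 75, 88, 100]}}

```text
time_s: 30.75
eef_pos: [0.5275, 0.2007, 0.1658]
eef_rot: [0.019, 0.98, -0.12, 0.155]
wrist_force: [-0.2, -0.2, -0.0]
opening: 1.002
grasp_force: 0.0
```

Emit:
{"name": "send_rows", "arguments": {"dr": [[0, 0, 0], [0, 0, 0], [0, 0, 0], [0, 0, 0], [0, 0, 0], [0, 0, 0], [0, 0, 0], [0, 0, 0]], "xyz": [[0, 0, -0.3], [0, 0, -1], [0, 0, -2.2], [0, 0, -3.6], [0, 0, -5.2], [0, 0, -6.7], [0, 0, -7.7], [0, 0, -8]], "jaw": [100, 100, 100, 100, 100, 100, 100, 100]}}

```text
time_s: 31.75
eef_pos: [0.5036, 0.2069, 0.2429]
eef_rot: [0.019, 0.98, -0.12, 0.156]
wrist_force: [-0.7, -0.0, 0.5]
opening: 0.999
grasp_force: 0.0
```

```bash
python3 - <<'E'
from h import *
forces(4,'Z')
x=cv2.imread('pics/X15.png')
def match(A,B,box,k=10):
    x0,y0,x1,y1=box;S=cv2.matchTemplate(cv2.resize(B[y0-k:y1+k,x0-k:x1+k],None,fx=8,fy=8,interpolation=2),cv2.resize(A[y0:y1,x0:x1],None,fx=8,fy=8,interpolation=2),cv2.TM_CCOEFF_NORMED)
    _,v,_,l=cv2.minMaxLoc(S);return l[0]/8-k,l[1]/8-k,round(v,3)
for i in(1,3):
    y=cv2.imread(f'pics/Z{i}.png');print(i,'near',match(x,y,(380,270,412,330)),'eye',match(x,y,(400,238,414,260)))
E
```

```text
[-0.118 -0.005 -0.164  0.051  0.102 -0.025] [0.131 0.201 0.185 0.008 0.017 0.005] [0.503 0.207 0.241] 1.0007563518811706 31.95
1 near (-0.125, -0.625, 0.966) eye (0.0, -0.25, 0.952)
3 near (-0.125, -0.625, 0.966) eye (0.0, -0.25, 0.953)
```

Emit:
{"name": "send_rows", "arguments": {"dr": [[0, 0, 0], [0, 0, 0], [0, 0, 0], [0, 0, 0], [0, 0, 0], [0, 0, 0], [0, 0, 0], [0, 0, 0]], "xyz": [[0, 0, -0.5], [0, 0, -1.3], [0, 0, -2.2], [0, 0, -3.1], [0, 0, -3.7], [0, 0, -4], [0, 0, -4], [0, 0, -4]], "jaw": [100, 100, 100, 100, 100, 100, 100, 100]}}

```text
time_s: 32.95
eef_pos: [0.4913, 0.2097, 0.2795]
eef_rot: [0.019, 0.98, -0.12, 0.155]
wrist_force: [1.3, 0.3, 0.7]
opening: 1.003
grasp_force: 0.0
```

Emit:
{"name": "send_rows", "arguments": {"dr": [[0, 0, 0], [0, 0, 0], [0, 0, 0], [0, 0, 0], [0, 0, 0], [0, 0, 0], [0, 0, 0], [0, 0, 0]], "xyz": [[0, 0, 0], [0, 0, 0], [0, 0, 0], [0, 0, 0], [0, 0, 0], [0, 0, 0], [0, 0, 0], [0, 0, 0]], "jaw": [100, 100, 100, 100, 100, 100, 100, 100]}}

```text
time_s: 33.95
eef_pos: [0.4915, 0.2097, 0.2799]
eef_rot: [0.019, 0.98, -0.12, 0.155]
wrist_force: [-0.8, -0.1, -0.2]
opening: 0.998
grasp_force: 0.0
```

```bash
python3 - <<'E'
from h import *
fs=[]
for i in range(8):fs.append(cv2.cvtColor(shot('scene'),cv2.COLOR_RGB2GRAY).astype(int)[225:340,360:425])
print('motion',[int(abs(f-fs[0]).mean()*100) for f in fs])
a=cv2.imread('pics/s0.png');b=shot('scene')[:,:,::-1]
d=cv2.absdiff(a,b).max(2)
for n,(x0,y0,x1,y1) in dict(glue=(265,325,292,365),jar=(468,273,502,312),frame=(104,260,188,315),phone=(443,220,478,265),pink1=(250,180,313,252)).items():print(n,np.percentile(d[y0:y1,x0:x1],99))
o=ctrl.get_obs();print(o['time_s'],o['eef_pos']);print(ctrl.hand_in())
E
```

```text
motion [0, 69, 69, 71, 70, 70, 70, 71]
glue 4.0
jar 4.0
frame 4.8100000000004
phone 4.0
pink1 4.0
34.4 [0.492 0.21  0.28 ]
the job is handed in; nothing more can be done
None
```

The plywood caddy is hanging free and still from the balance hook by its eye, and I handed the job in at 34.4 s. The wrist force put its weight at about 4 N (roughly 0.41 kg). The gripper is clear, and the jar, glue bottle, frame and phone look unmoved in the final pictures. I did not measure level separately, and the first grip closed on nothing, so I gripped again lower, then set the caddy down once to regrip at a tilt.

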